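# Plug the connector and hold the clamp open for unloading

## Task

The instrument-cluster unit in the nest is ready to go off to coating. Take the red masking plug from the rack and set it upright and fully home in the unit's round metal connector while the clamp still grips the unit, then pull the spring clamp back by its black knob until the red line on the slide is level with the yellow pointer, and finish holding it there so that I can lift the unit out with both hands. Leave the unit in its nest, and leave the other plugs, the screwdriver and the screw tray where they are.

Things in the scene. Friction and masses are not known exactly. Their poses are not given: they have to be found in the camera images.
- red_plug_grip (a point): Red masking plug, rigid, 56 mm tall: tapered body (16 mm across at the tip, 23 mm at the top, 16 mm tall), then a flange 34 mm across and 4 mm thick, then a round stem 16 mm across and 36 mm tall. This point is on the stem's axis, 28 mm above the flange's underside and 12 mm below the stem's top; z is up the stem. It starts in one of the rack's holes, its flange on the rack's top.
- yellow_plug_grip (a point): The same point on the yellow plug (same flange and stem, thinner taper, for other connectors), standing in the rack. Bystander.
- blue_plug_grip (a point): The same point on the blue plug (same flange and stem, thinner taper, for other connectors), standing in the rack. Bystander.
- rack: Fixed grey plug rack, a block 200 x 62 x 26 mm, long along its x, origin at the centre of its underside. Three holes 27 mm across, 21 mm deep, in a row along x at -65, 0 and +65 mm; which plug is in which varies.
- nest: Fixed brown nest, origin on the work surface below the middle of the unit's clamped face. x: the way the clamp pulls open, away from the unit; y along the unit; z up. Unit at x -120 to 0, y -150 to 150 mm, between white stops 46 mm high. Clamp rails: x 20 to 125, out to y +-33, 32 mm high. Behind them an end block 42 mm high and a spring barrel to x 198, 37 mm high.
- unit: The unit, loose in the nest, gripped by the clamp: white housing 120 x 300 x 30 mm (x, y, z), open at the top, with a green circuit board inside, about 0.6 kg. Origin at the centre of its underside, 20 mm above the work surface; axes parallel to the nest's.
- socket (a point): Centre of the rim of the unit's round metal connector, upright near the unit's +y end: shell 38 mm across, bore 27 mm across and 21 mm deep, rim 64 mm above the work surface; z points up out of the bore. With the plug home its flange lies on this rim, and the plug's grip point is 28 mm above this point.
- clamp (a joint): Spring-return clamp slide, m: 0 with the jaw on the unit, growing as it is pulled away along the nest's x; end stop at 0.042. The spring returns it with about 7 N at 0, rising 1.5 N per 10 mm, plus 1 N of friction; it shuts when let go. The line is at the pointer when this has grown by the distance from clamp_line to index (22 to 34 mm, new each time).
- clamp_knob (a point): The slide's upright black knurled knob, 22 mm across, from 36 to 76 mm above the work surface. This point is on its axis, 58 mm above the surface, on the slide's middle line; x is the way to pull. It does not turn; it moves with the slide. The jaw, 46 mm high, is 25 mm clear of the knob on the unit's side.
- clamp_line (a point): Middle of the red line across the top of the aluminium slide, 24 mm behind the knob's axis along the nest's x, 30.5 mm above the work surface, 4 mm wide along x. It moves with the slide.
- index (a point): The mark: the tip of the yellow pointer on the clamp's +y rail, given on the slide's middle line, level with clamp_line. x is the way to pull: the line is at the mark when both points have the same x in this frame. Screwed fast, set anew each time. Pointer and its black screw: 12 mm wide along x, 43 mm high, from 4 to 34 mm off the middle line.
- screwdriver: Blue screwdriver, 170 mm long along x, 26 mm thick, lying on the surface; origin at its middle, underside. Bystander.
- screw_tray: Black tray of screws, 90 x 130 x 30 mm, origin at the centre of its underside. Bystander.
Things that resemble listed ones, but are neither listed nor needed, are in the scene too. Of the things shaped like the part that bears red_plug_grip, the red one is meant.

How it is judged:
On the way, in this order (a step that is already met when the one before it is completed fails the run):
1. the red plug is fully home and upright in the connector, with the clamp still shut on the unit (horizontal distance between red_plug_grip and socket below 0.005 m and z of red_plug_grip in the frame of socket between 0.024 and 0.0305 m and angle between red_plug_grip's own z axis and vertical below 0.08 rad and value of joint clamp below 0.004 m), for 0.3 s.
2. the clamp is pulled back and its red line is level with the pointer (x of clamp_line in the frame of index between -0.0035 and 0.0035 m), for 0.3 s.
At the end, for the whole second after the job is handed in: The fingers hold the clamp still (over 3 N), its red line within 3.5 mm of level with the pointer, the jaw off the unit; the red plug is upright (0.08 rad), flange down on the connector's rim (2.5 mm), within 5 mm of its axis; the unit rests in its nest within 5 mm of its start (all of step 2 and velocity of joint clamp between -0.01 and 0.01 m/s and contact force between the fingers and clamp above 3 N and contact force between clamp and unit below 0.5 N and horizontal distance between red_plug_grip and socket below 0.005 m and z of red_plug_grip in the frame of socket between 0.024 and 0.0305 m and angle between red_plug_grip's own z axis and vertical below 0.08 rad and distance of unit from where it was at the start of the episode below 0.005 m and angle between unit's own z axis and vertical below 0.03 rad and linear speed of unit below 0.01 m/s); the arm keeps its last pose, push and grip.
It fails at once if the unit is pushed or lifted out of its place in the nest (more than 8 mm) (distance of unit from where it was at the start of the episode above 0.008 m).
It fails at once if the yellow or blue plug is disturbed (moved more than 15 mm) (distance of any of yellow_plug_grip, blue_plug_grip from where it was at the start of the episode above 0.015 m).
It fails at once if the screwdriver or the screw tray is disturbed (moved more than 20 mm) (distance of any of screwdriver, screw_tray from where it was at the start of the episode above 0.02 m).
It also fails if it takes over 42 s, if anything falls off the work surface, if the arm or the gripper's body presses on something with over 40 N, if the wrist force passes 120 N, or if a joint passes its speed limit or range.

## Robot

A 6-joint arm with a two-finger parallel gripper is mounted at the origin on the work surface. World frame = base frame: x ahead of the robot, y to its left, z up, the work surface at z = 0. Lengths are in m, angles in rad, forces in N, time in s.
With the tool pointing down it reaches from about 0.375 to 0.9 m from the base axis. Payload 3.1 kg.
Tool frame: the origin (TCP) lies midway between the tips of the shut fingers; the grasp point (between the pads) lies 19 mm behind it (pinch_z is the distance from the TCP to the grasp point, in m); y points along the fingers, z is the direction in which the jaws open and shut, and the axes are right-handed (so a half turn about y gives the same grasp; the last joint's range is limited). The gripper opens to 87 mm and grips with 3 to 60 N. Pads are 19 mm wide; open, the fingers measure 117 mm over their backs; the gripper's body (75 mm by 190 mm) begins 51 mm behind the grasp point.
Start: joints at [0.928, 0.527, 1.433, -0, 1.181, -0.178], TCP at [0.28, 0.559, 0.223] pointing down, gripper open.
Joint ranges: [-3.08, 3.08], [-0.75, 2.2], [0.22, 2.44], [-1.43, 4.57], [0, 2.65], [-2.85, 2.85]. Speed limits (rad/s): [2.79, 2.79, 3.14, 3.14, 3.14, 3.14].

## Interface

Orientations are given as a unit quaternion [x, y, z, w].
In Python, from rig import * gives the robot as it stands.
- The arm moves only by the tool drive_tool, never from a script. Its argument "plan" is a list of rows, each a list of 7 numbers: the shift along the tool's x, y, z in mm, then the turn, a rotation vector about the tool's x, y, z in degrees, then the finger opening in mm, from 0 to 87. A call has 1 to 10 rows; each row is the pose to reach, as a shift and turn from the pose commanded when the call began, along the tool's axes at that moment; what a row does not reach only later rows make up. A row lasts 1/10 s, in which the tool goes at most 50 mm and 8.59 degrees, less where a joint would pass 70% of its speed; a pose out of reach is approached as far as the arm can. A call with a gripper value outside its range is refused whole. The fingers move at their own pace and stop on an object; "newtons" is the grip in N (left out, the last holds). Time passes only in rows, so rows that repeat a pose let the fingers close. It gives the time, the measured TCP pose, the force and the opening at its end, in the units of the state.
- get_obs(): the state, without advancing time (a new reading comes with each control period).
- camera(name): name is "scene" or "top"; returns the picture (384x512x3 uint8, blue, green, red); there is no depth.
- get_calibration(name): a dict with "fx", "fy", "cx", "cy" (pixels), "origin" and "rotation" of the camera in the world. Camera axes: x right, y down, z forward; pixel columns grow to the right and rows downward; lengths in m; the calibration is good to about 2 mm. A picture is of the moment at which its call begins. get_calibration takes no time and is no camera call.
- hand_in(): hands the job in, once; it reports no verdict.
Trained networks look in the newest picture that a camera, given by its name, has taken for a name from the list of things; names that differ only in an ending like _2 or _b are one class to them, and where a whole thing is asked for, a point or a joint stands for the part that bears it (a point fixed in the world has none). Each returns a list of dicts, best first, with "conf" (0 to 1); they miss things now and then, are a little off and sometimes report something else, mostly with a low value. They report only what shows in the picture. A call takes as long as a camera call. They do not tell look-alikes from the thing itself.
- spot_in(camera, target): "location" ([column, row] in pixels, amid what is visible of it).
- mark_of(camera, target): "location" ([column, row] in pixels: a listed point, or the origin of a listed thing).
The state is a dict: "time": time; "q": joint angles; "joint_velocities": joint speeds; "joint_torque": joint torques, N m; "position": TCP position; "tool_rot": TCP orientation; "ft_force": force on the tool from outside, world axes, zero at the start; "moment": the same for the moment, N m; "grip_width": finger opening in m.
Only numpy, scipy, OpenCV 4.12 (cv2) and the standard library are available. Lean on these libraries where they do the work, as an engineer would, in place of code of your own. Each camera call takes 0.05 s, during which the arm holds its last target. There are 200 camera calls.

## Working session

There is one attempt and no reset: what is moved stays moved. The work goes in short steps, Python scripts to look and compute and a tool call to move; the robot and the scene stay as the last step left them, time stands still between calls to the robot, and variables do not carry over. Pictures are saved under pics/ and viewed, about 8 in all and at most 12, crops included, and the job is handed in when it is done.

Besides the shell and the picture viewer there is one more tool, called by a JSON object that holds its "fn" and its "kwargs", one argument or row to a line. drive_tool: Moves the arm, as the interface text tells. Its arguments: {"type":"object","properties":{"plan":{"type":"array","items":{"type":"array","items":{"type":"number"}}},"newtons":{"type":"number"}},"required":["plan"]}

```bash
mkdir -p pics; cat > h.py <<'E'
from rig import *
import numpy as np, cv2
from scipy.spatial.transform import Rotation as R
def ray(cam,px):
    c=get_calibration(cam); d=np.array([(px[0]-c["cx"])/c["fx"],(px[1]-c["cy"])/c["fy"],1.])
    return np.array(c["origin"]),np.array(c["rotation"])@d
def at_z(cam,px,z):
    o,d=ray(cam,px); return o+d*(z-o[2])/d[2]
def tri(p1,p2):
    (a,u),(b,v)=ray("scene",p1),ray("top",p2)
    s=np.linalg.lstsq(np.c_[u,-v],b-a,rcond=None)[0]
    A,B=a+s[0]*u,b+s[1]*v
    return (A+B)/2,np.linalg.norm(A-B)
def proj(cam,p):
    c=get_calibration(cam); q=np.array(c["rotation"]).T@(np.array(p)-c["origin"])
    return np.array([c["fx"]*q[0]/q[2]+c["cx"],c["fy"]*q[1]/q[2]+c["cy"]])
E
python3 - <<'E'
from h import *
np.set_printoptions(precision=4,suppress=True)
o=get_obs(); print(o)
ims=[camera(n) for n in("scene","top")]
for n,i in zip(("scene","top"),ims): cv2.imwrite(f"pics/{n}0.png",cv2.resize(i,(800,600)));c=get_calibration(n);print(n,c["origin"],c["fx"])
for t in "red_plug_grip yellow_plug_grip blue_plug_grip socket clamp_knob clamp_line index nest unit rack".split():
    for n in("scene","top"):
        print(t,n,[(np.round(d["location"],1).tolist(),round(d["conf"],2)) for d in mark_of(n,t)][:4])
E
```

```text
{'time': 0.0, 'q': array([ 0.9285,  0.5285,  1.4339,  0.    ,  1.1814, -0.1785]), 'joint_velocities': array([ 0.0014,  0.0004, -0.0016,  0.0014,  0.002 , -0.0006]), 'joint_torque': array([  0.0005, -44.004 , -17.6592,   0.0632,   0.0582,  -0.0002]), 'position': array([0.2791, 0.5584, 0.2216]), 'tool_rot': array([ 0.6889, -0.1628,  0.1622, -0.6875]), 'ft_force': array([0.0121, 0.1229, 0.1045]), 'moment': array([ 0.0212, -0.0241, -0.008 ]), 'grip_width': 0.08684802070169442}
scene [1.0463 0.6034 0.6152] 391.5425068815564
top [ 0.4365 -0.0196  1.0912] 374.9658669283062
red_plug_grip scene [([388.2, 267.0], 0.78), ([419.9, 311.3], 0.7), ([239.9, 200.9], 0.34)]
red_plug_grip top [([113.4, 217.9], 0.55), ([172.6, 157.7], 0.47), ([142.0, 233.3], 0.43)]
yellow_plug_grip scene [([412.9, 253.4], 0.78)]
yellow_plug_grip top [([141.5, 257.4], 0.66)]
blue_plug_grip scene [([368.6, 281.6], 0.75)]
blue_plug_grip top [([141.4, 257.5], 0.58), ([143.4, 208.3], 0.41)]
socket scene [([297.5, 211.3], 0.96), ([368.9, 278.0], 0.69)]
socket top [([224.7, 218.1], 0.75)]
clamp_knob scene [([239.5, 202.7], 0.82)]
clamp_knob top [([268.0, 185.4], 0.92), ([273.9, 172.3], 0.44)]
clamp_line scene [([230.7, 213.5], 0.88)]
clamp_line top [([271.4, 178.3], 0.89)]
index scene [([216.8, 215.2], 0.48)]
index top [([270.7, 170.7], 0.58)]
nest scene [([254.6, 219.0], 0.8)]
nest top [([263.4, 203.9], 0.91)]
unit scene [([276.3, 207.8], 0.78)]
unit top [([263.4, 224.9], 0.79), ([395.9, 183.5], 0.22)]
rack scene [([386.7, 286.9], 0.65)]
rack top [([149.7, 232.6], 0.93), ([224.7, 216.2], 0.72), ([144.5, 230.9], 0.7)]
```

View pics/scene0.png

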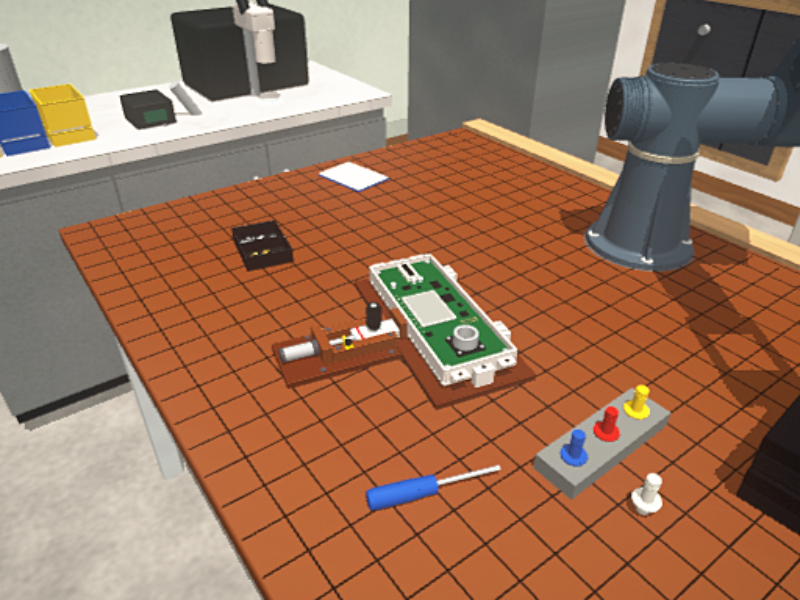

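View pics/top0.png

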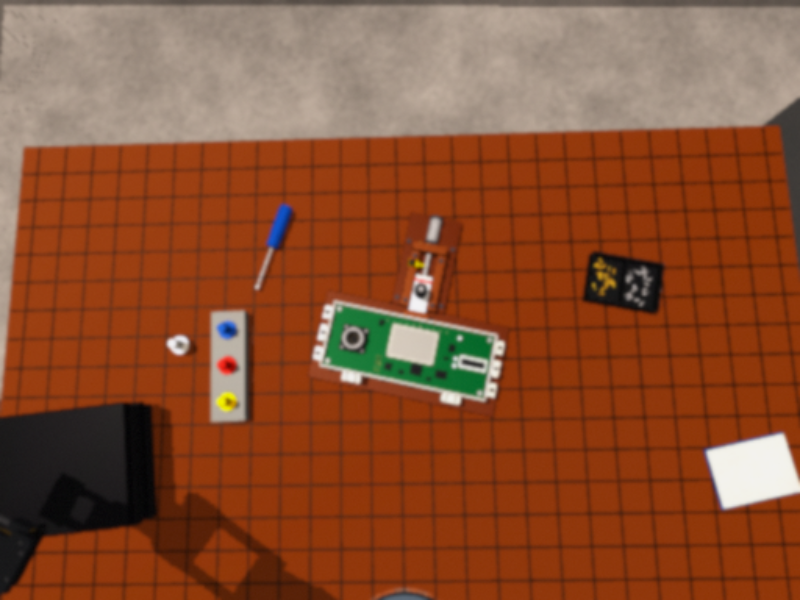

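```bash
python3 - <<'E'
from h import *
np.set_printoptions(precision=4,suppress=True)
for n,a,b in [("red",(388.2,267),(142,233.3)),("yel",(412.9,253.4),(141.5,257.4)),("blue",(368.6,281.6),(143.4,208.3)),("red2?",(419.9,311.3),(113.4,217.9)),("socket",(297.5,211.3),(224.7,218.1)),("knob",(239.5,202.7),(268,185.4)),("line",(230.7,213.5),(271.4,178.3)),("index",(216.8,215.2),(270.7,170.7)),("nest",(254.6,219),(263.4,203.9)),("unit",(276.3,207.8),(263.4,224.9)),("rack",(386.7,286.9),(149.7,232.6))]:
    print(n,*tri(a,b))
print(at_z("top",(268,185.4),.058),at_z("top",(271.4,178.3),.0305),at_z("top",(270.7,170.7),.0305),at_z("top",(224.7,218.1),.064),at_z("top",(142,233.3),.054))
E
```

```text
Traceback (most recent call last):
  File "h.py", line 10, in tri
    (a,u),(b,v)=ray("scene",p1),ray("top",p2)
                ~~~^^^^^^^^^^^^
  File "h.py", line 6, in ray
    return np.array(c["origin"]),np.array(c["rotation"])@d
                                 ~~~~~~~~~~~~~~~~~~~~~~~^~
ValueError: matmul: Input operand 1 has a mismatch in its core dimension 0, with gufunc signature (n?,k),(k,m?)->(n?,m?) (size 3 is different from 4)
```

The scene picture shows the rack holding blue, red (centre, about 608,423 of 800x600) and yellow plugs. A white look-alike lies beside the rack. The connector is at (465,337) and the knob at (374,318). In the top picture red is at (228,365), the connector at (353,338) and the knob at (421,290). The calibration rotation is a quaternion, so I'll fix the helper.

```bash
sed -i 's/np.array(c\["rotation"\])/R.from_quat(c["rotation"]).as_matrix()/' h.py; python3 - <<'E'
from h import *
np.set_printoptions(precision=4,suppress=True)
for n,a,b in [("red",(388.2,267),(142,233.3)),("yel",(412.9,253.4),(141.5,257.4)),("blue",(368.6,281.6),(143.4,208.3)),("white",(419.9,311.3),(113.4,217.9)),("socket",(297.5,211.3),(224.7,218.1)),("knob",(239.5,202.7),(268,185.4)),("line",(230.7,213.5),(271.4,178.3)),("index",(216.8,215.2),(270.7,170.7)),("nest",(254.6,219),(263.4,203.9)),("unit",(276.3,207.8),(263.4,224.9)),("rack",(386.7,286.9),(149.7,232.6))]:
    print(n,*tri(a,b))
print(at_z("top",(268,185.4),.058),at_z("top",(271.4,178.3),.0305),at_z("top",(270.7,170.7),.0305),at_z("top",(224.7,218.1),.064),at_z("top",(142,233.3),.054))
o=get_obs();print(R.from_quat(o["tool_rot"]).as_matrix())
E
```

```text
red [0.5034 0.3122 0.0525] 0.005395735439381349
yel [0.4347 0.3148 0.0536] 0.0033682223541405265
blue [0.5705 0.3133 0.0545] 0.003317873198285853
white [0.5439 0.4061 0.0428] 0.01242589407096419
socket [0.5412 0.0798 0.0642] 0.007500817799372201
knob [ 0.6286 -0.0387  0.0559] 0.0008635653141395266
line [ 0.6522 -0.0478  0.0284] 0.006263151124467743
index [ 0.6803 -0.0511  0.032 ] 0.009637589591271584
nest [ 0.5876 -0.0272 -0.0065] 0.00588985069260895
unit [ 0.523  -0.0242  0.0031] 0.0011333425186927297
rack [ 0.5042  0.3134 -0.0034] 0.00902782814007444
[ 0.6285 -0.0389  0.058 ] [ 0.6542 -0.0497  0.0305] [ 0.6767 -0.0483  0.0305] [0.5385 0.0824 0.064 ] [0.5017 0.3139 0.054 ]
[[ 0.8944 -0.      0.4474]
 [-0.4474 -0.      0.8944]
 [-0.     -1.     -0.    ]]
```

```bash
python3 - <<'E'
from h import *
np.set_printoptions(precision=4,suppress=True)
im=cv2.imread("pics/top0.png"); im=cv2.resize(im,(512,384),interpolation=cv2.INTER_AREA)
hsv=cv2.cvtColor(im,cv2.COLOR_BGR2HSV)
m=cv2.inRange(hsv,(50,80,40),(85,255,255))
cs,_=cv2.findContours(m,cv2.RETR_EXTERNAL,cv2.CHAIN_APPROX_NONE); c=max(cs,key=cv2.contourArea)
b=cv2.boxPoints(cv2.minAreaRect(c)); w=np.array([at_z("top",p,.035) for p in b]); print(b,w)
for i in range(4):
    d=w[(i+1)%4]-w[i]; print(np.linalg.norm(d),np.degrees(np.arctan2(d[1],d[0])))
sc=cv2.imread("pics/scene0.png"); 
cv2.imwrite("pics/crops.png",np.vstack([cv2.resize(sc[240:400,260:540],(800,457),interpolation=cv2.INTER_CUBIC)]))
for n in("red",):
    m=cv2.inRange(hsv,(0,180,120),(6,255,255)); n,l,s,ce=cv2.connectedComponentsWithStats(m); print([(s[i,4],ce[i]) for i in range(1,n) if s[i,4]>15])
E
```

```text
[[207.0699 232.2645]
 [214.8652 194.8469]
 [315.6971 215.8536]
 [307.9018 253.2712]] [[ 0.5024  0.1353  0.035 ]
 [ 0.6087  0.1132  0.035 ]
 [ 0.5427 -0.1714  0.035 ]
 [ 0.4392 -0.1452  0.035 ]]
0.10857108188056609 -11.739202436873232
0.29211750363799305 -103.0464364337057
0.10678866068912858 165.84050250153328
0.2875716767557735 77.30708014372786
[(np.int32(80), array([145.0625, 233.425 ]))]
```

View pics/crops.png

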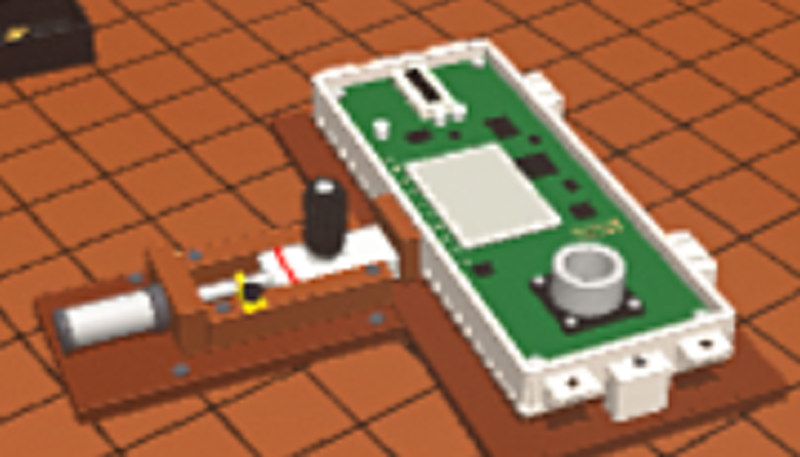

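The crop shows the red line at about (285,265) and the yellow pointer tip at about (243,278), with the clamp shut. The nest's x is at about -13° from world x. Moving above the red plug.

{"fn": "drive_tool", "kwargs": {
  "plan": [
    [40, 0, -15, 0, -2, 0, 87],
    [85, 10, -32, 0, -5, 0, 87],
    [130, 25, -50, 0, -8, 0, 87],
    [175, 45, -68, 0, -11, 0, 87],
    [220, 65, -85, 0, -13.6, 0, 87],
    [265, 85, -102, 0, -13.6, 0, 87],
    [300, 97, -116, 0, -13.6, 0, 87],
    [310, 100, -120, 0, -13.6, 0, 87],
    [310, 100, -120, 0, -13.6, 0, 87]
  ],
  "newtons": 30
}}

```text
time: 2.0
position: [0.5043, 0.3114, 0.1219]
tool_rot: [0.703, -0.082, 0.081, -0.702]
ft_force: [0.6, 0.5, -0.1]
grip_width: 0.0869
```

```bash
python3 - <<'E'
from h import *
np.set_printoptions(precision=4,suppress=True)
i=camera("scene");o=get_obs();print(o["time"],o["position"],R.from_quat(o["tool_rot"]).as_matrix(),o["ft_force"])
cv2.imwrite("pics/s1.png",cv2.resize(i[180:330,290:490],(800,600),interpolation=cv2.INTER_CUBIC))
print(mark_of("scene","red_plug_grip")); camera("top"); print(mark_of("top","red_plug_grip"))
p=o["position"]; print(proj("scene",[.503,.312,.054]),proj("scene",[.503,.312,.066]))
E
```

```text
2.05 [0.5032 0.3127 0.1224] [[ 0.9741 -0.0008  0.2263]
 [-0.2263  0.0003  0.9741]
 [-0.0009 -1.      0.0001]] [ 0.0272  0.1309 -0.9799]
[{'location': [417.9, 311.6], 'conf': 0.85}, {'location': [390.5, 267.3], 'conf': 0.61}]
[]
[389.8245 266.3698] [391.0512 262.0373]
```

View pics/s1.png

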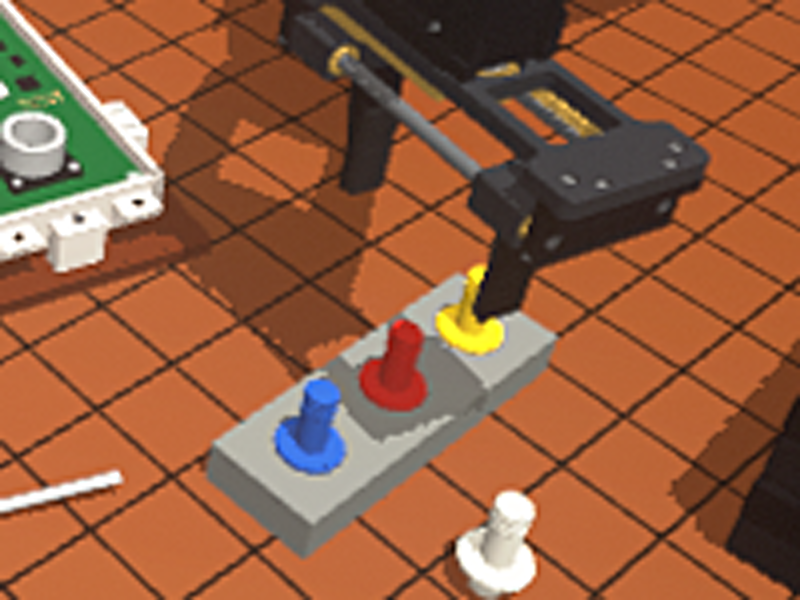

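The crop shows the red stem top at frame pixel (391,262), which is within a pixel of my prediction. Nothing is in the way, so I'll descend and grip.

{"fn": "drive_tool", "kwargs": {
  "plan": [
    [0, 35, 0, 0, 0, 0, 87],
    [0, 65, 0, 0, 0, 0, 70],
    [0, 84, 0, 0, 0, 0, 60],
    [0, 84, 0, 0, 0, 0, 40],
    [0, 84, 0, 0, 0, 0, 10],
    [0, 84, 0, 0, 0, 0, 0],
    [0, 84, 0, 0, 0, 0, 0],
    [0, 84, 0, 0, 0, 0, 0],
    [0, 84, 0, 0, 0, 0, 0]
  ],
  "newtons": 30
}}

```text
time: 3.1
position: [0.5035, 0.3131, 0.0393]
tool_rot: [-0.702, 0.08, -0.08, 0.703]
ft_force: [-0.1, -0.1, -0.1]
grip_width: 0.0311
```

{"fn": "drive_tool", "kwargs": {
  "plan": [
    [0, 0, 0, 0, 0, 0, 0],
    [0, 0, 0, 0, 0, 0, 0],
    [0, 0, 0, 0, 0, 0, 0],
    [0, 0, 0, 0, 0, 0, 0],
    [0, 0, 0, 0, 0, 0, 0]
  ]
}}

```text
time: 3.6
position: [0.5032, 0.3129, 0.0387]
tool_rot: [0.703, -0.08, 0.08, -0.703]
ft_force: [-0.5, -0.2, 2.0]
grip_width: 0.0152
```

Gripped. Lifting, then re-measuring the socket before carrying.

{"fn": "drive_tool", "kwargs": {
  "plan": [
    [0, -25, 0, 0, 0, 0, 0],
    [0, -60, 0, 0, 0, 0, 0],
    [0, -100, 0, 0, 0, 0, 0],
    [0, -104, 0, 0, 0, 0, 0]
  ]
}}

```text
time: 4.0
position: [0.5062, 0.3144, 0.1472]
tool_rot: [-0.701, 0.077, -0.083, 0.704]
ft_force: [1.5, 0.3, -0.1]
grip_width: 0.0151
```

```bash
python3 - <<'E'
from h import *
np.set_printoptions(precision=4,suppress=True)
for n in("scene","top"):
    i=camera(n); cv2.imwrite(f"pics/{n}2.png",i)
    for t in("socket","red_plug_grip"):
        for d in mark_of(n,t)[:3]: print(n,t,d["conf"],d["location"],at_z(n,d["location"],.064))
print(at_z("scene",(298.6,213.6),.064),at_z("top",(225.9,216.3),.064))
a=cv2.imread("pics/scene2.png")[180:250,265:335];b=cv2.imread("pics/top2.png")[180:250,190:260]
cv2.imwrite("pics/sock2.png",np.hstack([cv2.resize(x,(400,400),interpolation=cv2.INTER_CUBIC) for x in(a,b)]))
o=get_obs();print(o["time"],o["position"],o["grip_width"])
E
```

```text
scene socket 0.71 [299.4, 215.1] [0.5496 0.0905 0.064 ]
scene red_plug_grip 0.67 [401.9, 225.1] [0.3873 0.2508 0.064 ]
scene red_plug_grip 0.52 [418.2, 310.6] [0.5589 0.4149 0.064 ]
top socket 0.69 [225.7, 219.1] [0.5357 0.0797 0.064 ]
[0.5474 0.0851 0.064 ] [0.5434 0.0791 0.064 ]
4.3 [0.5019 0.3125 0.1407] 0.015230543911316834
```

View pics/sock2.png

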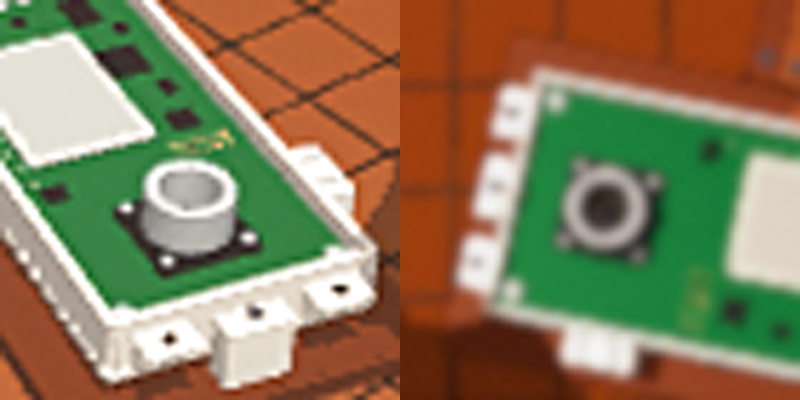

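The crop shows the rim centre at about (190,188) on the scene side and (205,207) on the top side. That is (297.8,212.5) and (225.4,215.8) in frame pixels.

```bash
python3 - <<'E'
from h import *
np.set_printoptions(precision=4,suppress=True)
print(at_z("scene",(297.8,212.5),.064),at_z("top",(225.4,215.8),.064),tri((297.8,212.5),(225.4,215.8)))
E
```

```text
[0.5462 0.0809 0.064 ] [0.5448 0.0805 0.064 ] (array([0.5452, 0.0803, 0.0631]), np.float64(0.0006497003204121749))
```

{"fn": "drive_tool", "kwargs": {
  "plan": [
    [12, 0, -28, 0, 0, 0, 0],
    [28, 0, -65, 0, 0, 0, 0],
    [45, 0, -105, 0, 0, 0, 0],
    [63, 0, -145, 0, 0, 0, 0],
    [80, 8, -184, 0, 0, 0, 0],
    [90, 18, -208, 0, 0, 0, 0],
    [94, 24, -216, 0, 0, 0, 0],
    [94, 24, -216, 0, 0, 0, 0],
    [94, 24, -216, 0, 0, 0, 0],
    [94, 24, -216, 0, 0, 0, 0]
  ]
}}

```text
time: 5.3
position: [0.5459, 0.0828, 0.1186]
tool_rot: [-0.703, 0.079, -0.079, 0.703]
ft_force: [0.2, 0.0, 0.1]
grip_width: 0.0154
```

```bash
python3 - <<'E'
from h import *
np.set_printoptions(precision=4,suppress=True)
i=camera("scene")
for _ in range(4):
    o=get_obs();print(o["time"],o["position"],R.from_quat(o["tool_rot"]).as_matrix()[:,1],o["grip_width"])
cv2.imwrite("pics/s3.png",cv2.resize(i[150:250,250:370],(720,600),interpolation=cv2.INTER_CUBIC))
p=o["position"]
# expected plug flange centre and socket centre in crop pixels
for q in([p[0],p[1],p[2]-.0127+.002],[p[0],p[1],p[2]-.0287],[.5455,.0807,.064]): print((proj("scene",q)-[250,150])*6)
E
```

```text
5.35 [0.546  0.0829 0.1188] [ 0.0002  0.0002 -1.    ] 0.015332710934592203
5.35 [0.546  0.0829 0.1188] [ 0.0002  0.0002 -1.    ] 0.015332710934592203
5.35 [0.546  0.0829 0.1188] [ 0.0002  0.0002 -1.    ] 0.015332710934592203
5.35 [0.546  0.0829 0.1188] [ 0.0002  0.0002 -1.    ] 0.015332710934592203
[298.3319 283.9744]
[295.0319 322.782 ]
[287.7401 374.1039]
```

View pics/s3.png

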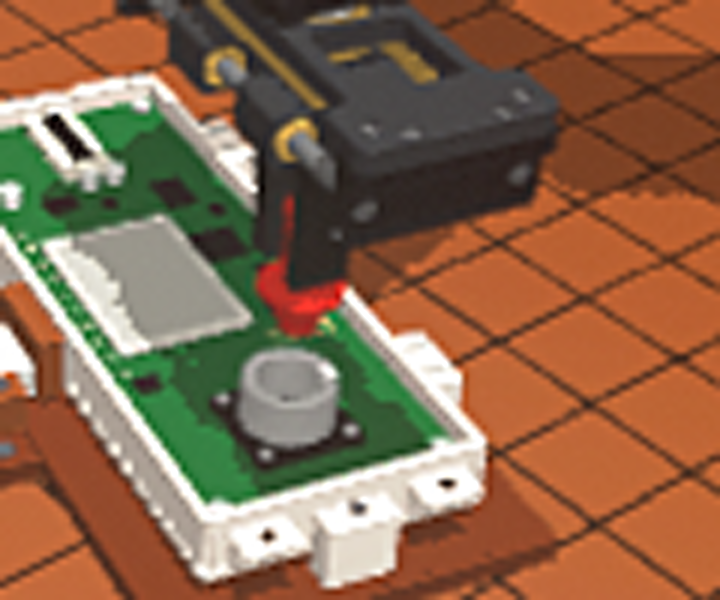

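The plug hangs straight, with its tip at crop (296,325) and the rim at (289,377), both matching prediction. A shift of -2 mm along tool z is needed before lowering.

{"fn": "drive_tool", "kwargs": {
  "plan": [
    [0, 10, -2, 0, 0, 0, 0],
    [0, 18, -2, 0, 0, 0, 0],
    [0, 24, -2, 0, 0, 0, 0],
    [0, 30, -2, 0, 0, 0, 0],
    [0, 35, -2, 0, 0, 0, 0],
    [0, 38, -2, 0, 0, 0, 0],
    [0, 40, -2, 0, 0, 0, 0],
    [0, 40, -2, 0, 0, 0, 0]
  ]
}}

```text
time: 6.15
position: [0.5457, 0.0794, 0.0783]
tool_rot: [0.703, -0.08, 0.08, -0.703]
ft_force: [0.1, -0.3, -0.2]
grip_width: 0.0149
```

{"fn": "drive_tool", "kwargs": {
  "plan": [
    [0, 1, 0, 0, 0, 0, 0],
    [0, 2, 0, 0, 0, 0, 0],
    [0, 2.5, 0, 0, 0, 0, 0],
    [0, 3, 0, 0, 0, 0, 0],
    [0, 3, 0, 0, 0, 0, 0]
  ]
}}

```text
time: 6.65
position: [0.546, 0.0794, 0.0766]
tool_rot: [0.703, -0.08, 0.08, -0.703]
ft_force: [-1.5, 0.2, 6.2]
grip_width: 0.015
```

The contact force is 6 N at z 0.0766, as predicted for home. Releasing and rising.

{"fn": "drive_tool", "kwargs": {
  "plan": [
    [0, 2, 0, 0, 0, 0, 15],
    [0, 2, 0, 0, 0, 0, 25],
    [0, 2, 0, 0, 0, 0, 40],
    [0, 2, 0, 0, 0, 0, 50],
    [0, 2, 0, 0, 0, 0, 50],
    [0, -10, 0, 0, 0, 0, 60],
    [0, -40, 0, 0, 0, 0, 60],
    [0, -70, 0, 0, 0, 0, 70],
    [0, -80, 0, 0, 0, 0, 70],
    [0, -80, 0, 0, 0, 0, 70]
  ]
}}

```text
time: 7.65
position: [0.547, 0.0794, 0.1574]
tool_rot: [-0.702, 0.078, -0.081, 0.703]
ft_force: [0.1, 0.9, -0.0]
grip_width: 0.0686
```

```bash
python3 - <<'E'
from h import *
np.set_printoptions(precision=4,suppress=True)
i=camera("scene"); o=get_obs();print(o["time"],o["position"],o["grip_width"])
cv2.imwrite("pics/s4.png",cv2.resize(i[160:250,210:330],(800,600),interpolation=cv2.INTER_CUBIC))
S=800/120
for q in([.5457,.0800,.066],[.5457,.0800,.104],[.5455,.0807,.064]): print((proj("scene",q)-[210,160]+.5)*S)
for t in("clamp_knob","clamp_line","index","socket","red_plug_grip"): print(t,[(d["location"],d["conf"]) for d in mark_of("scene",t)[:2]])
E
```

```text
7.7 [0.5459 0.0794 0.156 ] 0.06879426157187551
[588.3341 346.96  ]
[595.801  257.6631]
[589.7112 352.3377]
clamp_knob [([367.1, 282.2], 0.68), ([238.3, 203.0], 0.67)]
clamp_line [([228.1, 213.3], 0.64)]
index [([218.3, 214.9], 0.51)]
socket [([294.8, 212.6], 0.88)]
red_plug_grip [([417.1, 312.5], 0.87), ([298.6, 200.0], 0.77)]
```

View pics/s4.png

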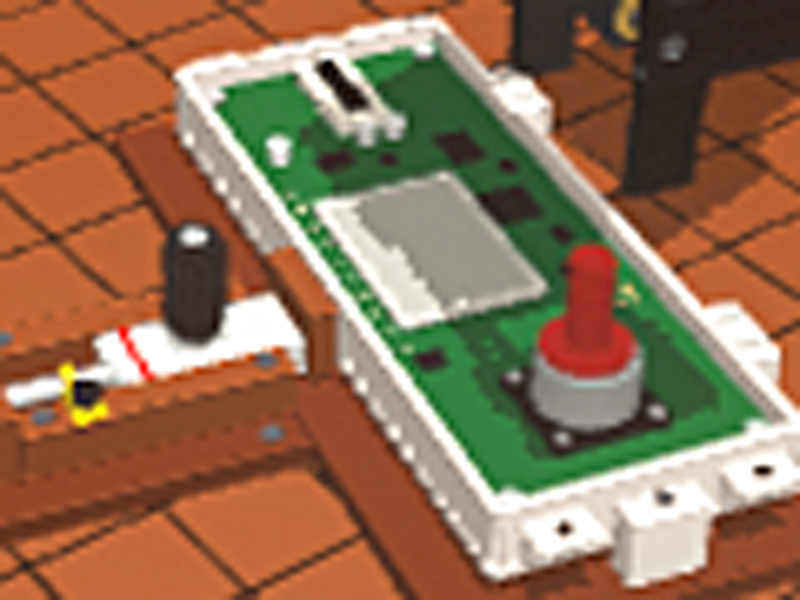

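The plug is seated: flange centre at (587,345) and stem top at (594,255), both as predicted. In this crop the knob top is at (194,234), the line middle at (135,352) and the pointer at about (68,370) to (98,415).

```bash
python3 - <<'E'
from h import *
np.set_printoptions(precision=4,suppress=True)
S=800/120; f=lambda x,y:(x/S-.5+210,y/S-.5+160)
a=np.radians(-13); X=np.array([np.cos(a),np.sin(a)]); Y=np.array([-X[1],X[0]])
k=at_z("scene",f(194,234),.076); print("knob",k, at_z("scene",(238.3,203),.058), "top",at_z("top",(268,185.4),.058))
for n,p,z in(("line",f(135.5,352),.0305),("la",f(123,328),.0305),("lb",f(148,375),.0305),("tip",f(68,370),.0305),("tip",f(68,370),.034),("base",f(98,415),.034)):
    w=at_z("scene",p,z); d=w[:2]-k[:2]; print(n,w,"rel knob nest x,y",d@X,d@Y)
camera("top")
for t in("clamp_knob","clamp_line","index"): print(t,[(d["location"],round(d["conf"],2),at_z("top",d["location"],.058 if t=="clamp_knob" else .0305)) for d in mark_of("top",t)[:2]])
E
```

```text
knob [ 0.6267 -0.0439  0.076 ] [ 0.6329 -0.0366  0.058 ] top [ 0.6285 -0.0389  0.058 ]
line [ 0.6507 -0.0482  0.0305] rel knob nest x,y 0.024368659399318066 0.0012105445863021343
la [ 0.6466 -0.0632  0.0305] rel knob nest x,y 0.023713222376153583 -0.014319791635008898
lb [ 0.6544 -0.0341  0.0305] rel knob nest x,y 0.024807907549771746 0.01581484366756292
tip [ 0.6764 -0.0534  0.0305] rel knob nest x,y 0.05058969053800721 0.0019233089922597976
tip [ 0.6786 -0.0495  0.034 ] rel knob nest x,y 0.051862239503873295 0.006252035377266987
base [ 0.6836 -0.0213  0.034 ] rel knob nest x,y 0.050319249335325104 0.034813499927857726
clamp_knob [([267.8, 182.5], 0.65, array([ 0.6368, -0.0386,  0.058 ])), ([268.7, 178.8], 0.61, array([ 0.6473, -0.0413,  0.058 ]))]
clamp_line [([271.7, 176.3], 0.61, array([ 0.6601, -0.0507,  0.0305]))]
index [([273.8, 171.5], 0.49, array([ 0.6741, -0.0572,  0.0305]))]
```

The measurements agree: the line is 24 mm behind the knob, and the pointer is about 27 mm beyond the line. Moving over the knob.

{"fn": "drive_tool", "kwargs": {
  "plan": [
    [25, 0, -24, 0, 0, 0, 70],
    [55, 0, -52, 0, 0, 0, 70],
    [85, 5, -80, 0, 0, 0, 70],
    [102, 25, -97, 0, 0, 0, 70],
    [107, 50, -101, 0, 0, 0, 60],
    [107, 65, -101, 0, 0, 0, 60],
    [107, 68, -101, 0, 0, 0, 60],
    [107, 68, -101, 0, 0, 0, 60],
    [107, 68, -101, 0, 0, 0, 60]
  ],
  "newtons": 50
}}

```text
time: 9.05
position: [0.6276, -0.0423, 0.0885]
tool_rot: [0.703, -0.079, 0.08, -0.703]
ft_force: [1.1, -0.4, -0.9]
grip_width: 0.0602
```

```bash
python3 - <<'E'
from h import *
np.set_printoptions(precision=4,suppress=True)
i=camera("scene"); o=get_obs();print(o["time"],o["position"],o["grip_width"])
cv2.imwrite("pics/s5.png",cv2.resize(i[140:230,180:300],(800,600),interpolation=cv2.INTER_CUBIC))
S=800/120; p=o["position"]
for q in([*p[:2],.076],p): print((proj("scene",q)-[180,140]+.5)*S)
E
```

```text
9.1 [ 0.6279 -0.0424  0.0888] 0.0599741136519037
[393.5707 370.4252]
[392.8253 341.0852]
```

View pics/s5.png

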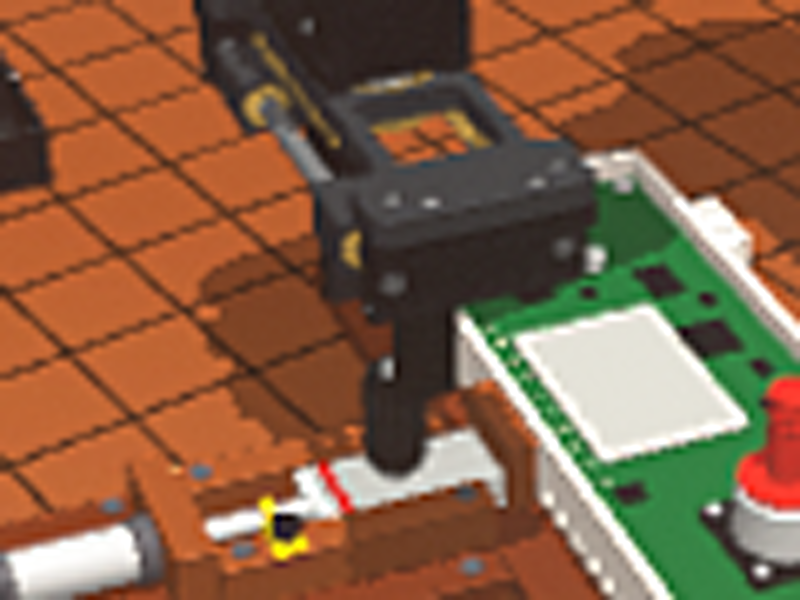

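The knob top at (394,368) matches my prediction of (393.6,370), and the fingers straddle it. Descending and gripping.

{"fn": "drive_tool", "kwargs": {
  "plan": [
    [0, 20, 0, 0, 0, 0, 60],
    [0, 38, 0, 0, 0, 0, 60],
    [0, 46, 0, 0, 0, 0, 50],
    [0, 46, 0, 0, 0, 0, 30],
    [0, 46, 0, 0, 0, 0, 0],
    [0, 46, 0, 0, 0, 0, 0],
    [0, 46, 0, 0, 0, 0, 0],
    [0, 46, 0, 0, 0, 0, 0],
    [0, 46, 0, 0, 0, 0, 0],
    [0, 46, 0, 0, 0, 0, 0]
  ],
  "newtons": 50
}}

```text
time: 10.1
position: [0.6284, -0.0414, 0.0424]
tool_rot: [-0.702, 0.08, -0.081, 0.703]
ft_force: [1.0, 4.6, 1.6]
grip_width: 0.0211
```

{"fn": "drive_tool", "kwargs": {
  "plan": [
    [0, 0, 0, 0, 0, 0, 0],
    [2, 0, 0.5, 0, 0, 0, 0],
    [5, 0, 0.5, 0, 0, 0, 0],
    [9, 0, 0.5, 0, 0, 0, 0],
    [13, 0, 0.5, 0, 0, 0, 0],
    [17, 0, 0.5, 0, 0, 0, 0],
    [21, 0, 0.5, 0, 0, 0, 0],
    [24, 0, 0.5, 0, 0, 0, 0],
    [26, 0, 0.5, 0, 0, 0, 0],
    [26, 0, 0.5, 0, 0, 0, 0]
  ],
  "newtons": 60
}}

```text
time: 11.1
position: [0.6481, -0.0459, 0.0423]
tool_rot: [-0.702, 0.084, -0.076, 0.704]
ft_force: [-9.0, 6.2, 10.7]
grip_width: 0.0209
```

```bash
cat > look.py <<'E'
from h import *
import sys
np.set_printoptions(precision=4,suppress=True)
i=camera("scene"); o=get_obs();p=o["position"];print(o["time"],p,o["grip_width"],o["ft_force"])
X=np.array([.9744,-.225]); print("pulled since grip mm",1000*(p[:2]-[.6284,-.0414])@X)
cv2.imwrite(sys.argv[1],cv2.resize(i[180:240,195:275],(800,600),interpolation=cv2.INTER_CUBIC))
for t in("clamp_line","index"): print(t,[(d["location"],round(d["conf"],2)) for d in mark_of("scene",t)[:2]])
E
python3 look.py pics/s6.png
```

```text
11.15 [ 0.6481 -0.0459  0.0423] 0.020718070503013938 [-9.1125  4.9309 12.2145]
pulled since grip mm 20.226610171423864
clamp_line [([221.5, 213.4], 0.73)]
index [([217.9, 216.1], 0.53)]
```

View pics/s6.png

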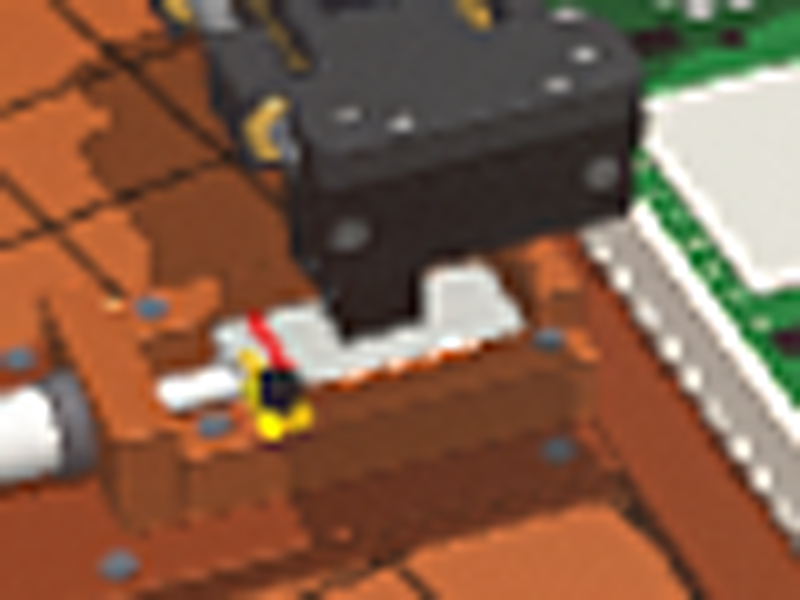

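The jaw is clear of the unit. The line runs from (258,318) to (285,365) in the crop, just short of the pointer tip at (248,360).

```bash
python3 - <<'E'
from h import *
np.set_printoptions(precision=4,suppress=True)
f=lambda x,y:(x/10-.5+195,y/10-.5+180)
a=np.radians(-13); X=np.array([np.cos(a),np.sin(a)]); Y=np.array([-X[1],X[0]]); o=np.array([.6507,-.0482])
for n,p,z in(("la",f(258,318),.0305),("lm",f(271,341),.0305),("lb",f(285,367),.0305),("tip",f(248,360),.0305),("tip",f(248,360),.034),("base",f(290,428),.034),("screw",f(278,385),.04)):
    w=at_z("scene",p,z)[:2]-o; print(n,w@X*1000,w@Y*1000)
E
```

```text
la 20.189214648664663 -12.725518391155155
lm 20.2156133492519 -2.7782592275633182
lb 20.399577298306976 8.21829589513917
tip 27.751984579682812 2.202551555539907
tip 29.015460717035864 6.522332032140713
base 28.15192690165597 34.90948646558026
screw 27.69940597430807 25.718175002050383
```

{"fn": "drive_tool", "kwargs": {
  "plan": [
    [2, 0, 0, 0, 0, 0, 0],
    [4, 0, 0, 0, 0, 0, 0],
    [6, 0, 0, 0, 0, 0, 0],
    [8, 0, 0, 0, 0, 0, 0],
    [8, 0, 0, 0, 0, 0, 0],
    [8, 0, 0, 0, 0, 0, 0],
    [8, 0, 0, 0, 0, 0, 0]
  ]
}}

```text
time: 11.95
position: [0.6551, -0.0476, 0.0422]
tool_rot: [-0.702, 0.084, -0.076, 0.704]
ft_force: [-9.8, 5.3, 11.4]
grip_width: 0.0209
```

```bash
python3 look.py pics/s7.png
```

```text
12.0 [ 0.6552 -0.0475  0.0423] 0.020804397828172724 [-10.0291   6.1386  11.4882]
pulled since grip mm 27.488888311221718
clamp_line [([219.5, 216.8], 0.67)]
index [([365.6, 280.6], 0.5), ([219.5, 217.2], 0.41)]
```

View pics/s7.png

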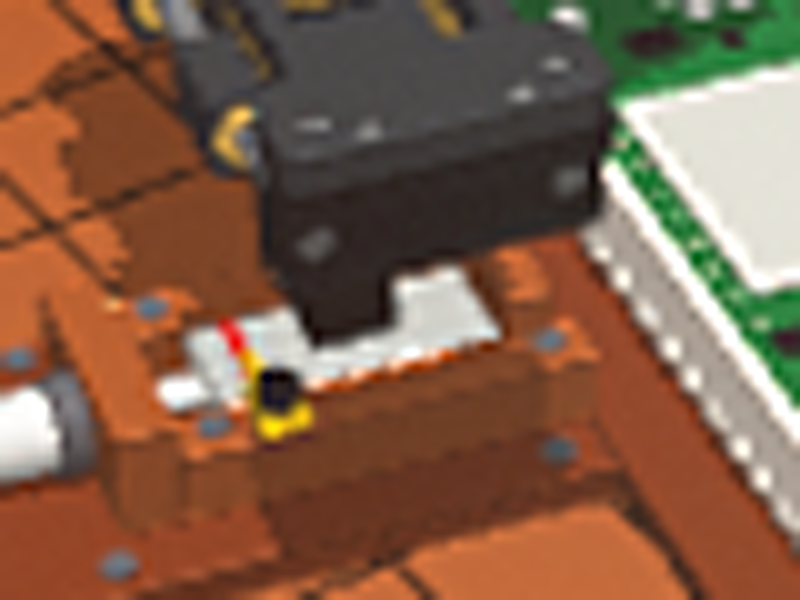

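The line runs from (230,322) to (243,352) and straight into the pointer tip at (249,358), so they look level. A numeric check follows, along with the plug and unit.

```bash
python3 - <<'E'
from h import *
np.set_printoptions(precision=4,suppress=True)
im=cv2.imread("pics/s7.png"); hsv=cv2.cvtColor(im,cv2.COLOR_BGR2HSV)
f=lambda x,y:(x/10-.45+195,y/10-.45+180)
a=np.radians(-13); X=np.array([np.cos(a),np.sin(a)]); Y=np.array([-X[1],X[0]]); o=np.array([.6507,-.0482])
R_=cv2.inRange(hsv,(0,200,170),(5,255,255))|cv2.inRange(hsv,(174,200,170),(180,255,255))
Y_=cv2.inRange(hsv,(20,180,140),(35,255,255))
for n,m,z in(("red",R_,.0305),("yel",Y_,.033)):
    m[:300]=0; m[450:]=0; m[:,:200]=0; m[:,330:]=0
    ys,xs=np.nonzero(m)
    for lo in range(ys.min(),ys.max(),12):
        s=(ys>=lo)&(ys<lo+12)
        if s.sum()>5:
            w=at_z("scene",f(xs[s].mean(),lo+6),z)[:2]-o; print(n,lo,xs[s].mean().round(),w@X*1000,w@Y*1000)
camera("scene")
for t in("red_plug_grip","unit","socket"): print(t,[(d["location"],round(d["conf"],2)) for d in mark_of("scene",t)[:3]])
print(proj("scene",[.5455,.0805,.092]))
o=get_obs(); print(o["position"],o["ft_force"],o["grip_width"],o["joint_velocities"])
E
```

```text
red 319 226.0 28.185003358831157 -12.779209210056667
red 331 234.0 27.97032197210344 -7.502547070899401
red 343 236.0 28.928480589555814 -2.754609608348995
yel 353 250.0 27.940990197632562 5.373244489924781
yel 365 254.0 28.655458992064357 10.125296227472532
yel 377 253.0 30.402098146141814 14.408043569993618
yel 389 251.0 32.22619036619969 18.618441738504718
yel 401 293.0 24.518061531928556 26.752365500139984
yel 413 284.0 27.967072232815905 30.209148032353465
yel 425 278.0 30.753292850349716 33.90250668968548
yel 437 272.0 33.5451580863104 37.55498061739317
red_plug_grip [([296.1, 202.6], 0.74), ([413.9, 310.5], 0.55)]
unit [([277.1, 206.6], 0.9)]
socket [([300.5, 214.3], 0.71)]
[298.7218 202.5262]
[ 0.6551 -0.0476  0.0423] [-9.8518  4.9671 11.3309] 0.02076932129456573 [-0.0014 -0.0005 -0.0018  0.0002 -0.0006  0.0012]
```

The line is at about 28.1 mm and the pointer tip at about 28.0 mm, so they are level. The arm is still, and the plug and unit look unchanged. Handing in.

```bash
python3 -c "
from rig import *
print(hand_in())"
```

```text
the job is handed in; nothing more can be done
None
```

The red plug is in the unit's round connector, and the gripper is holding the clamp back with the red line level with the yellow pointer. I handed the job in at about 12 s of robot time; no verdict is reported.

- **Plug:** it was set in with the clamp still shut. A contact of about 6 N came at the predicted seating height, and the picture after release showed it upright with the flange on the rim. In the last check the network's grip point was about 3 px to the side of where I predicted it. That is within the scatter of these networks, so I did not act on it.
- **Clamp:** the slide was pulled about 27.5 mm by the arm's own reading. In the last picture the line and pointer tip agreed to within about 1 mm (about 28.1 and 28.0 mm). The jaw was clear of the unit, the arm was still, and the grip was set to 60 N on the knob. The arm also showed a steady side force of about 5 N and a vertical force of about 11 N while holding.
- **Unit and bystanders:** the unit looked unmoved in the last picture. The moves stayed clear of the other plugs, the screwdriver and the tray, but I did not measure their positions again at the end.
- **Disagreements:** the networks put the socket and the line up to about 1 cm off at times. I used pixel positions from the pictures instead, and the two cameras then agreed to about 1 mm on the socket.

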